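# Hold the check weight over the scale with the weight tongs

## Robot

A 7-joint arm with a two-finger parallel gripper is mounted at the origin on the work surface. World frame = base frame: x ahead of the robot, y to its left, z up, the work surface at z = 0. Lengths are in mm, angles in rad, forces in N, time in s.
With the tool pointing down it reaches from about 425 to 875 mm from the base axis. Payload 8.4 kg.
Tool frame: the origin (TCP) lies midway between the tips of the shut fingers; the grasp point (between the pads) lies 19 mm behind it; z points along the fingers, y is the direction in which the jaws open and shut (so a half turn about z gives the same grasp; the last joint's range is limited). The gripper opens to 87 mm and grips with 3 to 60 N. Pads are 19 mm wide; open, the fingers measure 117 mm over their backs; the gripper's body (75 mm by 190 mm) begins 51 mm behind the grasp point.
Start: joints at [-1.2, 0.333, 0.04, 1.465, -0.013, 1.343, -0.059], TCP at [294.256, 579.549, 222.546] pointing down, gripper open.
Joint ranges: [-2.58, 2.58], [-0.38, 2.09], [-1.3, 1.39], [0.25, 2.4], [-1.5, 4.64], [0.08, 2.09], [-2.65, 2.65]. Speed limits (rad/s): [2.22, 2.22, 2.79, 2.79, 3.14, 3.14, 3.14].

## Interface

Orientations are given as a 3x3 rotation matrix whose columns are the frame's x, y, z axes.
In Python, from workcell import state, capture, hand_in gives the robot as it stands. The module is installed in compiled form; this text tells all that it offers.
- The arm moves only by the tool step_arm, never from a script. Its argument "deltas" is a list of rows, each a list of 2 entries, a list of its own where there are three numbers: the shift along the tool's x, y, z normalised to -1 to 1, where 1 is 0.25 m, then the turn, a rotation vector about the tool's x, y, z normalised to -1 to 1, where 1 is 60 degrees. A call has 1 to 5 rows; each row is the pose to reach, as a shift and turn from the pose measured when the call began, along the tool's axes at that moment; what a row does not reach only later rows make up. A row lasts 1/8 s, in which the tool goes at most 62.5 mm and 10.7 degrees, less where a joint would pass 70% of its speed; a pose out of reach is approached as far as the arm can. A call with a number of a shift or a turn outside -1 to 1 is refused whole. A call with a gripper value outside its range is refused whole. "grip" is the opening, from 0 (shut) to 1 (fully open), set as the call begins (left out, the last holds). The fingers move at their own pace and stop on an object; "squeeze" is the grip in N (left out, the last holds). Time passes only in rows, so rows that repeat a pose let the fingers close. It gives the time, the measured TCP pose, the force and the opening at its end, in the units of the state.
- state(): the state, without advancing time (a new reading comes with each control period).
- capture(name): name is "side" or "top" or "wrist"; returns a dict with "color" (384x512x3 uint8, red, green, blue), "z_map" (384x512 float32, mm along the optical axis (not along the pixel's ray), 0 where there is no reading), "K" (3x3 intrinsics, pixels), "D" ([k1, k2, p1, p2, k3] as OpenCV has them; the pictures are not rectified), "R" (3x3) and "t" (3): a world point X has camera coordinates R X + t; the wrist camera has in their place "tool_from_camera" (4x4, takes a point from camera to tool coordinates, whose origin is the TCP and whose axes are the flange's). Camera axes: x right, y down, z forward; pixel columns grow to the right and rows downward; lengths in mm; the calibration is good to about 2 mm. A picture is of the moment at which its call begins: read the wrist's pose just before it.
- hand_in(): hands the job in, once; it reports no verdict.
The state is a dict: "time": time; "joint_positions": joint angles; "qvel": joint speeds; "tau": joint torques, N m; "tool_pos": TCP position; "ee_rot": TCP orientation; "force": force on the tool from outside, world axes, zero at the start; "ft_torque": the same for the moment, N m; "finger_gap": finger opening in mm.
Only numpy, scipy, OpenCV 4.12 (cv2) and the standard library are available. Lean on these libraries where they do the work, as an engineer would, in place of code of your own. Each camera call takes 0.05 s, during which the arm holds its last target.

## Task

The stockroom's bench scale is due for its daily check: pick up the weight tongs and, touching the weight with nothing but their jaws, lift the middle-sized of the three steel check weights out of the wooden block and hold it upright a few centimetres above the middle of the scale's round pan, ready to be set down once the scale shows zero. Do not set it down or touch the scale: finish while you are still holding it there in the tongs. Leave the other two weights standing in their wells and the rolls on the bench alone.

Things in the scene. Friction and masses are not known exactly. Their poses are not given: they have to be found in the camera images.
- tongs: sprung weight tongs, steel with black thumb plates, 250 mm long, 85 g (x 0.7 to 1.4), lying on the bench with the arms spread level; arms 14 mm tall. Origin: underside, on the midline of the tongs at rest, at the middle of the thumb plates (about the centre of mass). x points to the jaws, z up. Hinge pin at x = -115 mm, jaw middle at +105, tips at +112. The frame is fixed to the left (+y) arm
- tongs_grip (a point): where to grip: on the midline between the thumb plates at rest, 8 mm above the tongs' underside. One plate on the outside of each arm, 60 mm long along x, 16 mm tall (from the underside up), facing +y and -y. 52 mm over both at rest (each splayed 4 degrees); 36 mm, parallel, when the jaws hold the middle weight. Stopping 6 mm short of rest carries the empty tongs
- tongs_arm (a joint): closing angle of the right arm of the tongs, rad: 0 = sprung fully open (rest), about 0.15 = closed on the middle-sized weight, 0.21 = stop. A spring opens it: squeezing the plates takes about 8 N at rest and 11 N when closed; let go, the tongs open again. Each mm squeezed at the plates closes the jaws by 1.9 mm
- tongs_jaw_left (a point): inner face of the left (+y) jaw, in the bottom of its V, 7 mm above the tongs' underside. The rubber jaws are 12 mm tall (1 to 13 mm above the underside), each a shallow V seen from above that centres a round body. At rest the gap between the jaws is 56 mm between the bottoms of the Vs and 47 mm between their edges; the jaws measure 68 mm over their outsides
- tongs_jaw_right (a point): the same point on the right (-y) jaw
- weight_middle: the check weight to take, 100 g: a plain steel cylinder 22 mm in diameter and 25 mm high, with a narrow neck and on top a knob 13 mm in diameter; 38 mm high in all. It stands upright, loosely, in one of the three wells of the block. Origin: centre of its underside, z up along its axis
- weight_small: the smallest check weight, 50 g, same shape: 18 mm in diameter, body 20 mm high, 30 mm high in all; stands in another well. Origin: centre of its underside. Leave it standing there
- weight_large: the largest check weight, 200 g, same shape: 28 mm in diameter, body 30 mm high, 46 mm high in all; stands in another well. Origin: centre of its underside. Leave it standing there
- block: dark wooden block fixed to the bench, 62 mm (x) by 182 mm (y) by 18 mm high, with three equal round wells of 31 mm diameter in a row along its y axis, 58 mm apart, 6 mm deep (their floor is 12 mm above the bench). Origin: centre of its underside, z up. Which weight stands in which well varies; the block may be left or right of the tongs
- scale: white portable bench scale fixed to the bench, 225 mm (x) by 200 mm (y), with a sloping grey key panel at its -x end. Origin: centre of its underside, z up. Its top is the round pan, 62 mm above the bench; the housing lies at most 50 mm above the bench
- scale_pan (a point): centre of the upper face of the scale's round steel pan (140 mm in diameter), 62 mm above the bench, z up
- tape_roll: roll of tan tape lying flat, 96 mm in diameter, 24 mm high; origin: centre of its underside. Leave it alone
- paper_core: cardboard core standing upright, 50 mm in diameter, 50 mm high; origin: centre of its underside. Leave it alone
- foam_tape: white roll lying flat, 80 mm in diameter, 18 mm high; origin: centre of its underside. Leave it alone
Mind the look-alikes: they are no part of the job. What is shaped like the block but turquoise is not meant.

How it is judged:
By the outcome, as a careful person would: the job done as asked, in the order asked, and still so for the second after the job is handed in, while the arm keeps its last pose, push and grip.
It also fails if it takes over 48 s, if anything falls off the work surface, if the arm or the gripper's body presses on something with over 40 N, if the wrist force passes 120 N, or if a joint passes its speed limit or range.

## Working session

There is one attempt and no reset: what is moved stays moved. The work goes in short steps, Python scripts to look and compute and a tool call to move; the robot and the scene stay as the last step left them, time stands still between calls to the robot, and variables do not carry over. Pictures are saved under pics/ and viewed, and the job is handed in when it is done.

Besides the shell and the picture viewer there is one more tool, called by a JSON object that holds its "api" and its "payload". step_arm: Moves the arm, as the interface text tells. Its arguments: {"type":"object","properties":{"deltas":{"type":"array"},"grip":{"type":"number"},"squeeze":{"type":"number"}},"required":["deltas"]}

```bash
mkdir -p pics; ls; cat > h.py <<'E'
import numpy as np, cv2
from workcell import state, capture, hand_in
def cam(n):
    s=state(); c=capture(n)
    if n=='wrist':
        T=np.eye(4);T[:3,:3]=np.array(s['ee_rot']);T[:3,3]=s['tool_pos']
        M=np.linalg.inv(T@np.array(c['tool_from_camera'])); c['R']=M[:3,:3];c['t']=M[:3,3]
    for k in 'KDRt': c[k]=np.array(c[k],float)
    return c
def ray(c,px,z):
    px=np.array(px,float).reshape(-1,1,2)
    u=cv2.undistortPoints(px,c['K'],c['D'])[:,0]
    d=np.c_[u,np.ones(len(u))]@c['R']; o=-c['R'].T@c['t']
    return o+d*((z-o[2])/d[:,2])[:,None]
def cloud(c):
    h,w=c['z_map'].shape
    g=np.stack(np.meshgrid(np.arange(w),np.arange(h)),-1).reshape(-1,1,2).astype(float)
    u=cv2.undistortPoints(g,c['K'],c['D'])[:,0]
    z=c['z_map'].reshape(-1,1)
    P=(np.c_[u,np.ones(len(u))]*z-c['t'])@c['R']
    P[z[:,0]==0]=np.nan
    return P.reshape(h,w,3)
def proj(c,X):
    return cv2.projectPoints(np.array(X,float).reshape(-1,1,3),cv2.Rodrigues(c['R'])[0],c['t'],c['K'],c['D'])[0][:,0]
def save(c,n,crop=None,s=1.5):
    im=c['color'][:,:,::-1]
    if crop: im=im[crop[1]:crop[3],crop[0]:crop[2]]
    cv2.imwrite('pics/'+n,cv2.resize(im,None,fx=s,fy=s,interpolation=cv2.INTER_CUBIC))
E
python3 - <<'E'
from h import *
import pickle
s=state(); print(s)
for n in ['top','side','wrist']:
    c=cam(n); save(c,n+'0.png'); pickle.dump(c,open(n+'0.pkl','wb')); print(n,c['K'],c['D'],-c['R'].T@c['t'])
E
```

```text
pics
{'time': 0.0, 'joint_positions': array([-1.20021378,  0.33392014,  0.03991486,  1.46624234, -0.01338934,
        1.34327334, -0.0584793 ]), 'qvel': array([-4.31267713e-04, -3.62945998e-04,  1.21198379e-03,  2.06319229e-03,
       -1.87225059e-05,  1.70238482e-04,  1.25699104e-03]), 'tau': array([-7.58395963e-04, -6.56373739e+01,  1.33491788e+00, -4.03793049e+01,
       -5.96963055e-02,  4.50634968e-02,  1.53711771e-04]), 'tool_pos': array([294.09944977, 579.15976781, 221.66802052]), 'ee_rot': array([[-8.91652059e-01,  4.52720944e-01, -5.94165803e-04],
       [ 4.52721315e-01,  8.91650872e-01, -1.46084953e-03],
       [-1.31568722e-04, -1.57156102e-03, -9.99998756e-01]]), 'force': array([ 0.26012491,  0.00916823, -0.81183084]), 'ft_torque': array([-0.04437126, -0.05060434,  0.03278494]), 'finger_gap': 87.38302495857731}
top [[373.30783419   0.         245.590415  ]
 [  0.         373.30783419 196.32031337]
 [  0.           0.           1.        ]] [-0.1142055  0.         0.         0.         0.       ] [418.3864295   -4.11067765 937.84381485]
side [[368.03524284   0.         257.26837153]
 [  0.         368.03524284 189.46546638]
 [  0.           0.           1.        ]] [-0.07035993  0.          0.          0.          0.        ] [ 425.21589262 -760.10728738  546.04271607]
wrist [[271.5019106    0.         259.18042842]
 [  0.         271.5019106  193.12595245]
 [  0.           0.           1.        ]] [-0.05854227  0.          0.          0.          0.        ] [226.34282757 614.34409157 383.71170526]
```

View pics/top0.png

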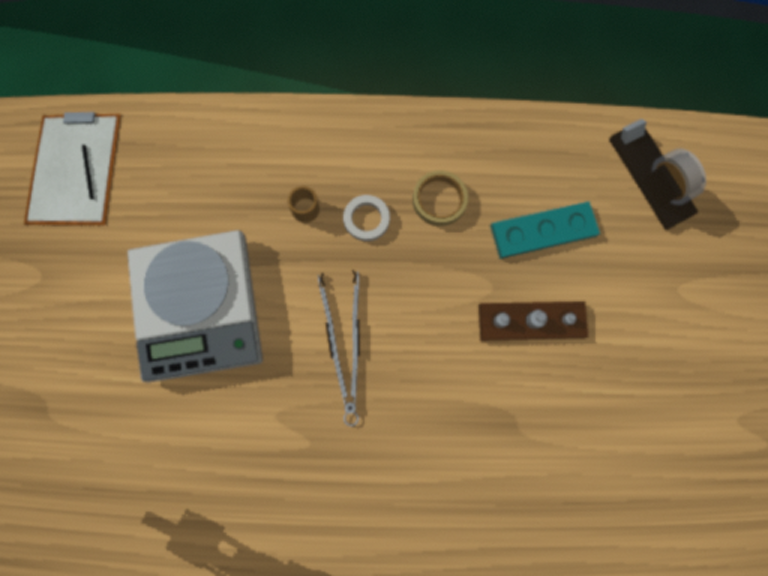

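View pics/side0.png

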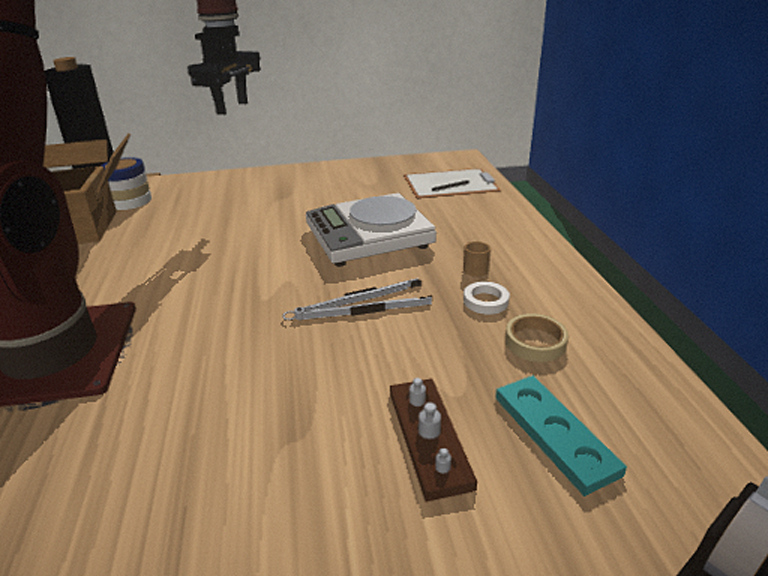

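View pics/wrist0.png

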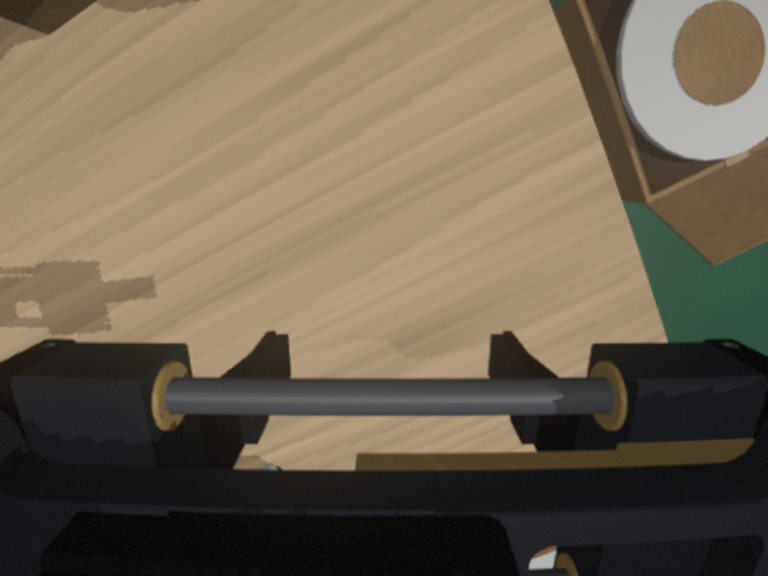

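The top view shows the tongs at about (225,230) in raw pixels, with jaws pointing +x. The dark block is at (355,214), with its weights from left to right being middle, large and small. The scale pan is at about (124,188). Next I measure them.

```bash
python3 - <<'E'
from h import *
import pickle
c=pickle.load(open('top0.pkl','rb'));s=pickle.load(open('side0.pkl','rb'))
save(c,'t_tongs.png',(195,165,265,295),4.4); save(c,'t_block.png',(310,190,400,240),8); 
save(s,'s_tongs.png',(180,175,300,225),6.5);save(s,'s_block.png',(250,245,325,340),6)
save(c,'t_scale.png',(75,145,185,265),4.5)
P=cloud(c); Q=cloud(s)
for n,X in (('top',P),('side',Q)):
    z=X[...,2]
    # bench bias
    b=np.abs(z)<6; print(n,'bench z',np.nanmedian(z[b]),np.nanstd(z[b]))
    pan=(abs(z-62)<5)&(X[...,1]>150); m=pan
    if m.sum()>100:
        (cx,cy),r=cv2.minEnclosingCircle(X[m][:,:2].astype(np.float32)); print('pan z',np.nanmedian(z[m]),'mec',cx,cy,r, m.sum(), X[m].mean(0))
E
```

```text
top bench z 0.17534740117777553 1.7576372497533579
pan z 61.78730063464738 mec 595.1168212890625 292.0368957519531 71.30415344238281 2500 [593.70120791 290.82013022  61.80707956]
side bench z -0.17112250332851042 1.2824939869108227
pan z 62.24778230326211 mec 657.7276611328125 1475.2659912109375 1461.443603515625 1518 [727.24675222 961.94007199  62.14328406]
```

View pics/t_tongs.png

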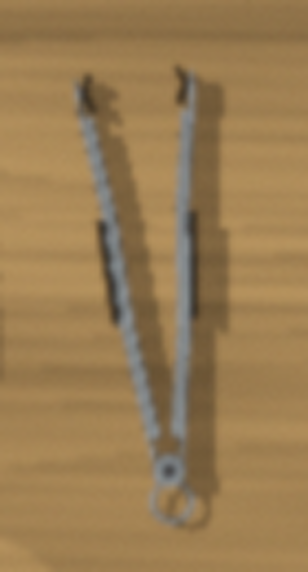

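View pics/t_block.png

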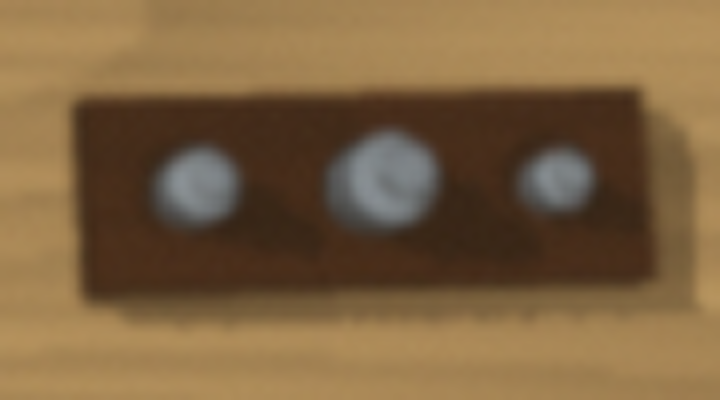

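View pics/s_tongs.png

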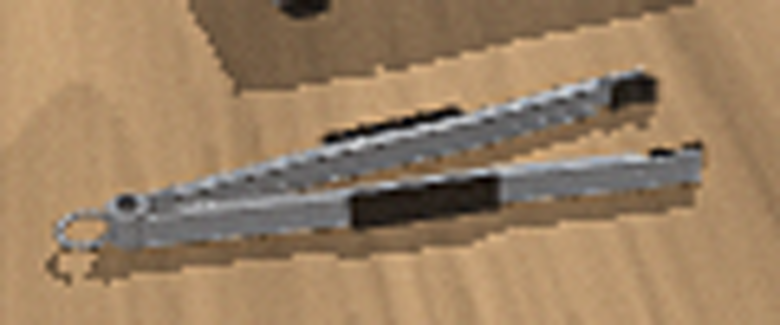

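View pics/s_block.png

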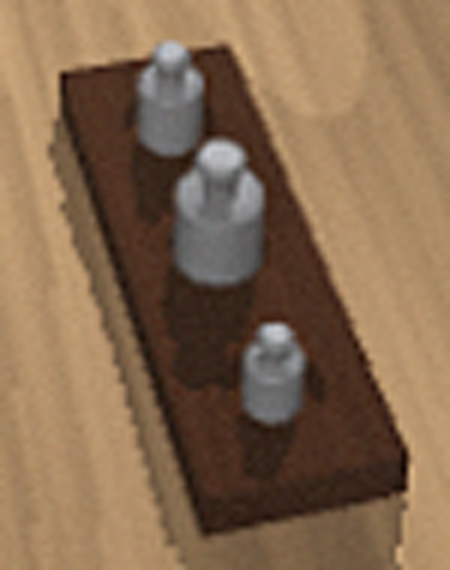

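```bash
python3 - <<'E'
from h import *
import pickle
c=pickle.load(open('top0.pkl','rb'));s=pickle.load(open('side0.pkl','rb'))
def up(p,o,k): return (np.array(p,float)+.5)/k-.5+np.array(o)
def show(n,v): print(n,np.round(v,1).tolist())
hsv=cv2.cvtColor(c['color'],cv2.COLOR_RGB2HSV)
# block rect
im=c['color'].astype(int); lum=im.sum(2)
m=np.zeros(lum.shape,np.uint8); m[190:240,310:400]=((lum<200)&(im[...,0]>im[...,2]))[190:240,310:400]
B=ray(c,up([(78,100),(640,90),(655,275),(87,297)],(310,190),8),18); show('corners',B); show('ctr',B.mean(0))
e=(B[0]-B[1])+(B[3]-B[2]); f=(B[0]-B[3])+(B[1]-B[2]); print('len',np.linalg.norm(e)/2,np.linalg.norm(f)/2,'yaw',np.degrees(np.arctan2(-e[0],e[1])),np.degrees(np.arctan2(f[1],f[0])))
Bs=ray(s,up([(62,75),(228,47),(407,455),(205,500)],(250,245),6),18); show('side corners',Bs); show('ctr',Bs.mean(0))
# weight tops
for n,p,z in (('mid',(207,180),50),('large',(393,174),58),('small',(564,177),42)): show(n,ray(c,up(p,(310,190),8),z))
for n,p,z in (('mid',(171,50),50),('large',(219,150),58),('small',(275,332),42)): show(n+' side',ray(s,up(p,(250,245),6),z))
t=lambda p,z: ray(c,up(p,(195,165),4.4),z)[0]
ts=lambda p,z: ray(s,up(p,(180,175),6.5),z)[0]
pin=t((168,470),14); show('pin',pin); show('pin side',ts((126,203),14))
jl=t((84,96),13);jr=t((184,86),13); show('jl',jl);show('jr',jr); show('jl side tip',ts((655,78),13)); show('jr tip side',ts((703,148),13))
pl=t((109,272),16);pr=t((193,265),16);show('pl',pl);show('pr',pr)
mid=(jl+jr)/2; d=(mid-pin)[:2]; print('dist',np.linalg.norm(d),'yaw',np.degrees(np.arctan2(d[1],d[0])),'gap',np.linalg.norm(jl-jr))
show('pm',(pl+pr)/2)
u=d/np.linalg.norm(d); show('origin est',pin[:2]+u*115)
# from depth
P=cloud(c); z=P[...,2]
g=(z>7)&(z<22)&(P[...,0]>320)&(P[...,0]<640)&(P[...,1]>20)&(P[...,1]<150)
print(g.sum())
E
```

```text
corners [[580.0, -191.0, 18.0], [587.8, -373.0, 18.0], [528.5, -375.3, 18.0], [518.0, -193.3, 18.0]]
ctr [553.6, -283.2, 18.0]
len 182.2264263852378 60.68729990682152 yaw 2.872847154964788 2.168979498158668
side corners [[522.1, -195.7, 18.0], [582.1, -193.2, 18.0], [590.1, -372.5, 18.0], [529.6, -376.0, 18.0]]
ctr [556.0, -284.3, 18.0]
mid [[550.8, -223.7, 50.0]]
large [[552.8, -278.8, 58.0]]
small [[555.5, -337.8, 42.0]]
mid side [[553.8, -225.2, 50.0]]
large side [[556.0, -281.2, 58.0]]
small side [[558.4, -340.9, 42.0]]
pin [403.7, 21.2, 14.0]
pin side [405.1, 25.9, 14.0]
jl [614.2, 76.0, 13.0]
jr [621.6, 18.6, 13.0]
jl side tip [629.4, 75.1, 13.0]
jr tip side [636.1, 19.0, 13.0]
pl [512.8, 57.6, 16.0]
pr [518.0, 10.4, 16.0]
dist 215.8111414807116 yaw 6.950863074530122 gap 57.87195421854827
pm [515.4, 34.0, 16.0]
origin est [517.9, 35.1]
332
```

View pics/t_scale.png

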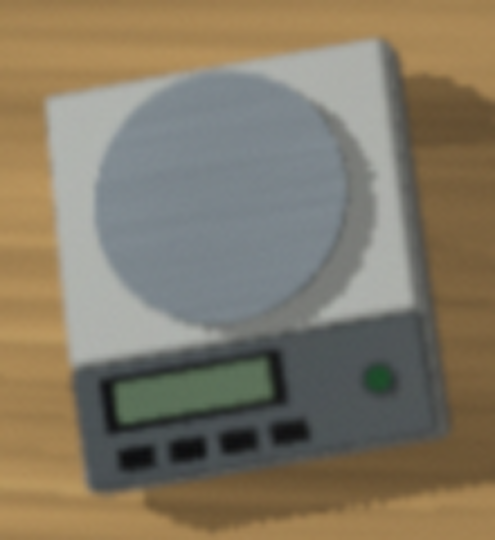

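```bash
cat >> h.py <<'E'
from scipy.spatial.transform import Rotation as Ro
def Rt(yaw):  # tool down, x at yaw deg
    a=np.radians(yaw); x=np.array([np.cos(a),np.sin(a),0]); z=np.array([0,0,-1.]); return np.c_[x,np.cross(z,x),z]
def plan(pos,yaw,n=1):
    s=state(); R=np.array(s['ee_rot']); 
    d=R.T@(np.array(pos,float)-s['tool_pos'])/250; w=Ro.from_matrix(R.T@Rt(yaw)).as_rotvec()/np.radians(60)
    print('t',s['time'],'tcp',np.round(s['tool_pos'],1),'yaw',np.round(np.degrees(np.arctan2(R[1,0],R[0,0])),2),'tilt',np.round(R[:2,2],4),'gap',round(s['finger_gap'],1),'F',np.round(s['force'],1))
    print('shift',np.round(d,4),'rows>=',np.linalg.norm(d)*4,'turn',np.round(w,4),'rows>=',np.linalg.norm(w)*60/10.7)
E
python3 -c "
from h import *
plan((352,400,200),104)
plan((411,217,170),55)
"
```

```text
t 0.15 tcp [294.1 579.3 221.9] yaw 153.09 tilt [-0.0004 -0.0011] gap 87.2 F [ 0.  -0.   0.8]
shift [-0.531  -0.5344  0.0882] rows>= 3.0341818433751824 turn [-1.000e-03  6.000e-04  8.181e-01] rows>= 4.587477153871044
t 0.15 tcp [294.1 579.3 221.9] yaw 153.09 tilt [-0.0004 -0.0011] gap 87.2 F [ 0.  -0.   0.8]
shift [-1.0728 -1.0802  0.2089] rows>= 6.146639123144605 turn [-8.0000e-04  1.1000e-03  1.6348e+00] rows>= 9.166913804638327
```

{"api": "step_arm", "payload": {"deltas": [[[-0.13,-0.13,0.02],[0,0,0.16]],[[-0.26,-0.26,0.04],[0,0,0.33]],[[-0.4,-0.4,0.06],[0,0,0.5]],[[-0.53,-0.53,0.09],[0,0,0.66]],[[-0.53,-0.53,0.09],[0,0,0.82]]], "grip": 1}}

```text
time: 0.78
tool_pos: [354.0, 397.1, 199.2]
ee_rot: [[-0.229, 0.973, -0.001], [0.973, 0.229, -0.003], [-0.002, -0.001, -1.0]]
force: [-0.4, 1.5, 0.3]
finger_gap: 87.0
```

```bash
python3 -c "
from h import *
plan((411,217,170),55)
"
```

```text
t 0.775 tcp [354.  397.1 199.2] yaw 103.25 tilt [-0.0007 -0.0025] gap 87.0 F [-0.4  1.5  0.3]
shift [-0.7532  0.0568  0.1183] rows>= 3.058230018444937 turn [-2.000e-04  2.500e-03  8.042e-01] rows>= 4.5096340079638795
```

{"api": "step_arm", "payload": {"deltas": [[[-0.19,0.015,0.03],[0,0,0.16]],[[-0.38,0.03,0.06],[0,0,0.33]],[[-0.57,0.045,0.09],[0,0,0.5]],[[-0.75,0.06,0.12],[0,0,0.66]],[[-0.75,0.06,0.12],[0,0,0.8]]]}}

```text
time: 1.4
tool_pos: [412.3, 214.2, 169.1]
ee_rot: [[0.579, 0.816, -0.001], [0.816, -0.579, -0.003], [-0.003, 0.001, -1.0]]
force: [-0.4, 0.6, 0.3]
finger_gap: 87.0
```

```bash
python3 -c "
from h import *
plan((470,34,140),7)
"
```

```text
t 1.4 tcp [412.3 214.2 169.1] yaw 54.64 tilt [-0.0014 -0.0033] gap 87.0 F [-0.4  0.6  0.3]
shift [-0.454   0.6051  0.1183] rows>= 3.0628172952850177 turn [0.0021 0.0028 0.794 ] rows>= 4.452625708467176
```

{"api": "step_arm", "payload": {"deltas": [[[-0.11,0.15,0.03],[0,0,0.16]],[[-0.23,0.3,0.06],[0,0,0.33]],[[-0.34,0.45,0.09],[0,0,0.5]],[[-0.454,0.605,0.12],[0,0,0.66]],[[-0.454,0.605,0.12],[0.002,0.003,0.794]]]}}

```text
time: 2.02
tool_pos: [470.2, 30.1, 139.1]
ee_rot: [[0.994, 0.111, -0.0], [0.111, -0.994, -0.001], [-0.0, 0.001, -1.0]]
force: [-0.1, 0.5, 0.0]
finger_gap: 86.9
```

```bash
python3 - <<'E'
from h import *
import pickle
plan((518,35,100),7)
c=cam('wrist'); save(c,'w1.png'); pickle.dump(c,open('w1.pkl','wb'))
E
```

```text
t 2.025 tcp [470.2  30.1 139.1] yaw 6.38 tilt [-0.0002 -0.001 ] gap 86.9 F [-0.1  0.5  0. ]
shift [0.1921 0.0017 0.1564] rows>= 0.9910146843673469 turn [ 0.0009  0.0003 -0.0104] rows>= 0.05832133199222339
```

View pics/w1.png

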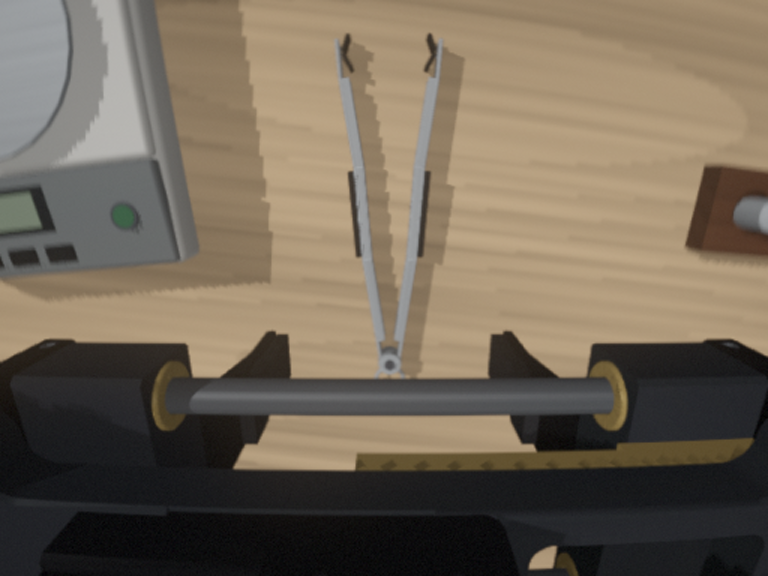

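The wrist view shows the whole tongs. In displayed pixels, the pin is at (389,364), the jaws at (347,55) and (434,55), and the plates at about x=354 and x=426, y=172 to 256.

```bash
python3 - <<'E'
from h import *
import pickle
c=pickle.load(open('w1.pkl','rb'))
save(c,'w1z.png',(215,15,305,260),2.4)
t=lambda p,z: ray(c,(np.array(p)+.5)/1.5-.5,z)[0]
pin=t((389,364),14); L=[t((352,172),16),t((358,256),16)]; R=[t((430,172),16),t((423,256),16)]
jl=t((349,56),13); jr=t((431,56),13)
for n,v in dict(pin=pin,L0=L[0],L1=L[1],R0=R[0],R1=R[1],jl=jl,jr=jr).items(): print(n,v.round(1))
pm=np.mean(L+R,0); jm=(jl+jr)/2
print('platemid',pm,'jaws',jm,np.linalg.norm(jm-pin),'gap',np.linalg.norm(jl-jr),'plates',np.linalg.norm(np.mean(L,0)-np.mean(R,0)))
d=(jm-pin)[:2];print('yaw',np.degrees(np.arctan2(d[1],d[0])),'origin',pin[:2]+115*d/np.linalg.norm(d))
E
```

```text
pin [404.   23.3  14. ]
L0 [543.6  64.1  16. ]
L1 [486.5  54.7  16. ]
R0 [549.5  11.7  16. ]
R1 [491.6   8.8  16. ]
jl [615.9  72.8  13. ]
jr [621.7  20.4  13. ]
platemid [517.80693891  34.80509663  16.        ] jaws [618.78470653  46.62497007  13.        ] 216.00500837312225 gap 52.74677387992661 plates 49.49005520098286
yaw 6.186953371300508 origin [518.37030005  35.73960898]
```

View pics/w1z.png

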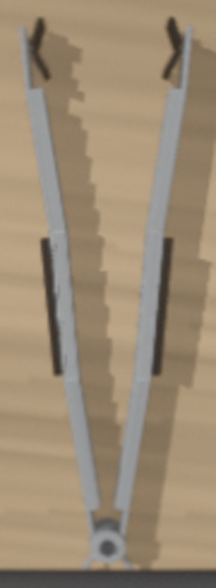

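```bash
python3 -c "
from h import *
plan((518,35.3,40),6.4)
plan((518,35.3,4),6.4)
"
```

```text
t 2.075 tcp [470.   31.9 139.3] yaw 6.12 tilt [-0.0003 -0.0002] gap 87.1 F [ 0.3  0.5 -0.8]
shift [0.1925 0.0071 0.397 ] rows>= 1.7651261361635184 turn [ 0.0002  0.0003 -0.0047] rows>= 0.026293270996670712
t 2.075 tcp [470.   31.9 139.3] yaw 6.12 tilt [-0.0003 -0.0002] gap 87.1 F [ 0.3  0.5 -0.8]
shift [0.1926 0.0071 0.541 ] rows>= 2.2971822456046374 turn [ 0.0002  0.0003 -0.0047] rows>= 0.026293270996670712
```

{"api": "step_arm", "payload": {"deltas": [[[0.1,0.004,0.1],[0,0,-0.003]],[[0.193,0.007,0.2],[0,0,-0.005]],[[0.193,0.007,0.3],[0,0,-0.005]],[[0.193,0.007,0.4],[0,0,-0.005]],[[0.193,0.007,0.4],[0,0,-0.005]]]}}

```text
time: 2.7
tool_pos: [516.5, 35.6, 37.7]
ee_rot: [[0.993, 0.114, -0.004], [0.114, -0.993, -0.001], [-0.004, 0.001, -1.0]]
force: [0.2, -0.3, -0.1]
finger_gap: 87.2
```

```bash
python3 - <<'E'
from h import *
import pickle
plan((518,35.3,4),6.4)
c=cam('wrist'); save(c,'w2.png'); pickle.dump(c,open('w2.pkl','wb'))
E
```

```text
t 2.7 tcp [516.5  35.6  37.7] yaw 6.56 tilt [-0.0039 -0.0014] gap 87.2 F [ 0.2 -0.3 -0.1]
shift [0.0063 0.0016 0.1348] rows>= 0.5399873249193813 turn [0.0009 0.0038 0.0027] rows>= 0.026958610810768748
```

View pics/w2.png

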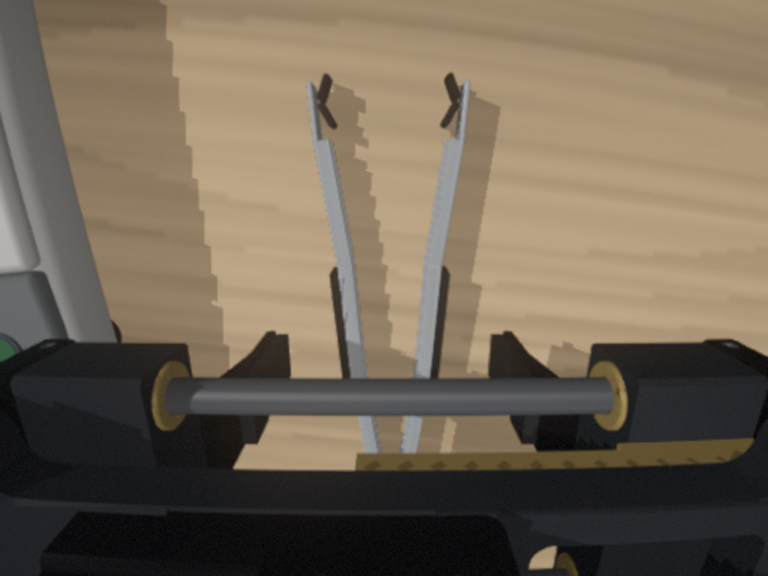

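{"api": "step_arm", "payload": {"deltas": [[[0.006,0.002,0.05],[0,0.004,0.002]],[[0.006,0.002,0.1],[0,0.004,0.002]],[[0.006,0.002,0.135],[0,0.004,0.002]],[[0.006,0.002,0.135],[0,0.004,0.002]]]}}

```text
time: 3.25
tool_pos: [518.4, 35.0, 4.5]
ee_rot: [[0.994, 0.112, 0.001], [0.112, -0.994, -0.001], [0.001, 0.001, -1.0]]
force: [0.2, -0.1, -0.0]
finger_gap: 86.9
```

```bash
python3 -c "
from h import *
plan((518,35.3,2.5),6.4)
"
```

```text
t 3.25 tcp [518.4  35.    4.5] yaw 6.41 tilt [ 0.001  -0.0008] gap 86.9 F [ 0.2 -0.1 -0. ]
shift [-0.0015 -0.0013  0.0079] rows>= 0.03273257899381165 turn [ 0.0009 -0.0008  0.0002] rows>= 0.006885536608980771
```

{"api": "step_arm", "payload": {"deltas": [[[0,0,0.007],[0,0,0]],[[0,0,0.007],[0,0,0]]]}}

```text
time: 3.5
tool_pos: [518.5, 35.0, 2.8]
ee_rot: [[0.994, 0.112, 0.001], [0.112, -0.994, -0.001], [0.001, 0.001, -1.0]]
force: [-0.8, 0.4, -1.1]
finger_gap: 86.9
```

{"api": "step_arm", "payload": {"deltas": [[[0,0,0],[0,0,0]],[[0,0,0],[0,0,0]],[[0,0,0],[0,0,0]],[[0,0,0],[0,0,0]],[[0,0,0],[0,0,0]]], "grip": 0.53, "squeeze": 40}}

```text
time: 4.12
tool_pos: [518.5, 35.1, 2.9]
ee_rot: [[0.994, 0.112, 0.001], [0.112, -0.994, -0.001], [0.001, 0.001, -1.0]]
force: [1.4, 0.1, -0.5]
finger_gap: 49.0
```

```bash
python3 - <<'E'
from h import *
plan((518,35.3,60),6.4)
c=cam('wrist'); save(c,'w3.png')
E
```

```text
t 4.125 tcp [518.5  35.1   2.9] yaw 6.4 tilt [ 0.0012 -0.0007] gap 49.0 F [ 1.4  0.1 -0.5]
shift [-0.0018 -0.001  -0.2285] rows>= 0.914034315761316 turn [ 0.0008 -0.0011  0.0001] rows>= 0.007577959598465863
```

View pics/w3.png

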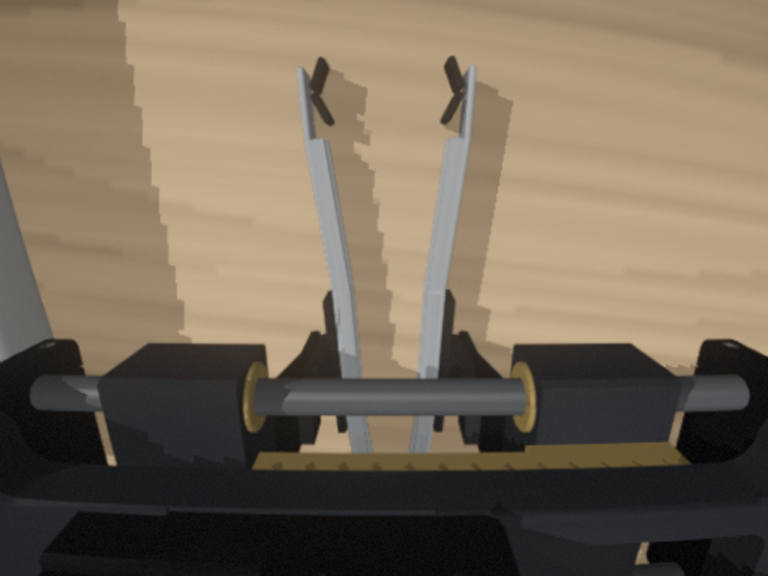

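{"api": "step_arm", "payload": {"deltas": [[[0,0,0],[0,0,0]],[[0,0,0],[0,0,0]],[[0,0,0],[0,0,0]]]}}

```text
time: 4.55
tool_pos: [518.6, 35.1, 2.9]
ee_rot: [[0.994, 0.112, 0.001], [0.112, -0.994, -0.001], [0.001, 0.001, -1.0]]
force: [-0.0, 0.2, -0.3]
finger_gap: 46.2
```

{"api": "step_arm", "payload": {"deltas": [[[0,0,-0.03],[0,0,0]],[[0,0,-0.09],[0,0,0]],[[0,0,-0.17],[0,0,0]],[[0,0,-0.25],[0,0,0]],[[0,0,-0.3],[0,0,0]]]}}

```text
time: 5.18
tool_pos: [519.1, 35.2, 79.7]
ee_rot: [[0.994, 0.111, 0.003], [0.111, -0.994, -0.0], [0.003, 0.0, -1.0]]
force: [0.1, -0.2, -1.3]
finger_gap: 46.1
```

```bash
python3 - <<'E'
from h import *
import pickle
plan((518,35.3,80),6.4)
c=cam('wrist'); save(c,'w4.png');pickle.dump(c,open('w4.pkl','wb'))
c=cam('side'); save(c,'s4.png',(160,110,340,250),4.2);pickle.dump(c,open('s4.pkl','wb'))
plan((518,35.3,80),6.4)
E
```

```text
t 5.175 tcp [519.1  35.2  79.7] yaw 6.4 tilt [ 0.003 -0.   ] gap 46.1 F [ 0.1 -0.2 -1.3]
shift [-0.0042 -0.001  -0.0013] rows>= 0.017980190301391988 turn [ 0.0003 -0.0028  0.    ] rows>= 0.01583095326130282
t 5.275 tcp [519.5  35.4  79.6] yaw 6.41 tilt [0.0039 0.0004] gap 46.3 F [ 0.  -0.4 -1.1]
shift [-0.0061 -0.0005 -0.0016] rows>= 0.025149507293647348 turn [ 0.     -0.0038  0.0002] rows>= 0.0211571159538801
```

View pics/w4.png

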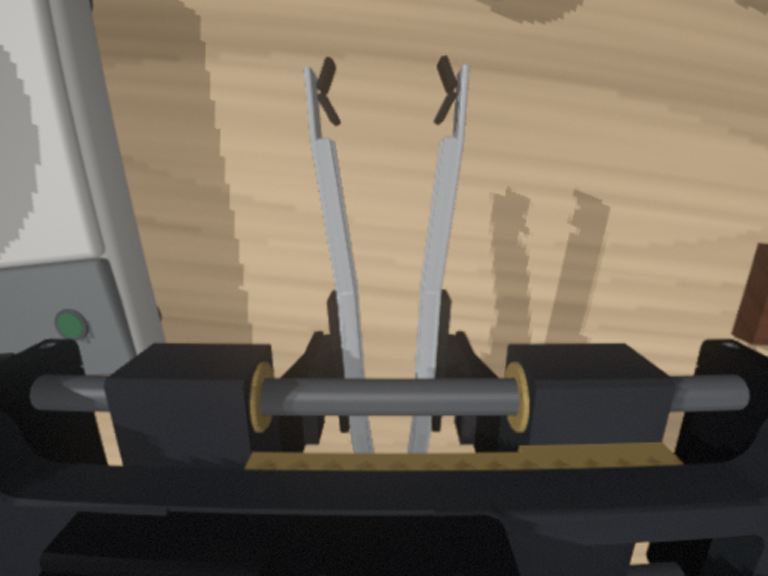

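View pics/s4.png

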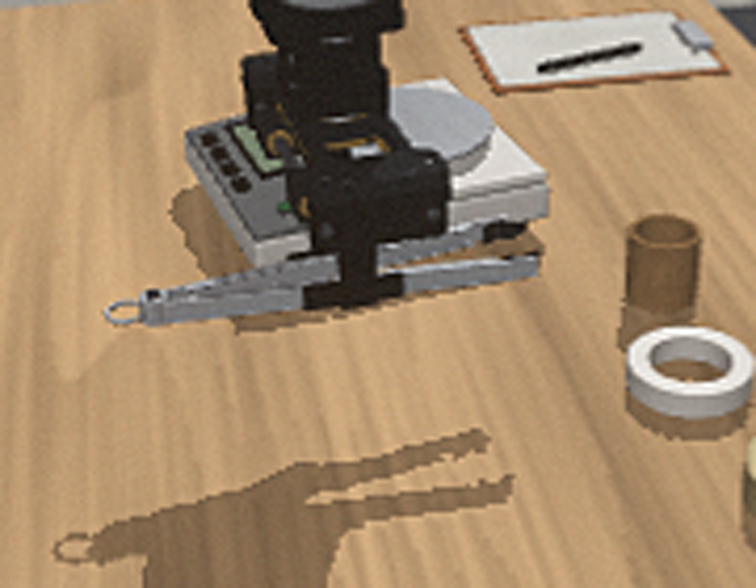

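```bash
cat >> h.py <<'E'
def toolcloud(c):
    P=cloud(c); s=state(); return (P-np.array(s['tool_pos']))@np.array(s['ee_rot'])
E
python3 - <<'E'
from h import *
c=cam('wrist')
T=toolcloud(c)
m=(abs(T[...,2])<40)&(T[...,0]>15)&(T[...,0]<140)&(abs(T[...,1])<60)
for a in range(15,135,10):
    for sg in(-1,1):
        k=m&(T[...,0]>a)&(T[...,0]<a+10)&(sg*T[...,1]>0)
        q=T[k]
        if len(q): print(a,sg,len(q),'ztop(p10)',np.percentile(q[:,2],[10,50,90]).round(1),'y',np.percentile(q[:,1],[5,50,95]).round(1))
m2=m&(T[...,0]>85); print('tip x',np.percentile(T[m2][:,0],99))
E
```

```text
15 -1 335 ztop(p10) [-14.2 -12.3 -10.8] y [-23.7 -18.4 -13.5]
15 1 334 ztop(p10) [-14.  -12.3 -10.9] y [12.4 17.4 22.7]
25 -1 322 ztop(p10) [-13.6 -12.1   0.1] y [-24.  -18.1 -14. ]
25 1 320 ztop(p10) [-13.6 -11.9  -0.1] y [12.7 16.8 22.4]
35 -1 257 ztop(p10) [-12.7 -11.9   0.4] y [-21.7 -17.7 -15. ]
35 1 252 ztop(p10) [-12.7 -11.9   0.8] y [13.6 16.3 20.1]
45 -1 268 ztop(p10) [-12.7 -11.9   0.8] y [-23.1 -19.1 -16.4]
45 1 266 ztop(p10) [-12.7 -11.9   0.6] y [14.6 17.3 21.2]
55 -1 284 ztop(p10) [-12.9 -12.    0.3] y [-24.4 -20.5 -17.6]
55 1 277 ztop(p10) [-12.8 -12.    0.4] y [15.9 18.6 22.4]
65 -1 301 ztop(p10) [-12.9 -12.    0.4] y [-25.6 -21.8 -19. ]
65 1 280 ztop(p10) [-12.9 -11.9   0.6] y [16.9 19.4 23. ]
75 -1 306 ztop(p10) [-12.9 -11.8   0.7] y [-27.1 -23.2 -20.5]
75 1 299 ztop(p10) [-12.9 -11.9   0.5] y [17.6 20.5 24.3]
85 -1 238 ztop(p10) [-12.7 -11.6  -1.1] y [-28.4 -26.5 -19.7]
85 1 235 ztop(p10) [-12.8 -11.6  -1. ] y [17.1 23.3 25.4]
95 -1 283 ztop(p10) [-12.3 -11.   -3.3] y [-28.8 -26.7 -20.3]
95 1 284 ztop(p10) [-12.5 -10.9  -4.5] y [16.8 23.7 25.9]
105 -1 302 ztop(p10) [-12.3 -10.7  -2.9] y [-28.8 -23.7 -20.6]
105 1 329 ztop(p10) [-12.2 -10.7  -2.8] y [17.2 20.6 26.1]
115 1 3 ztop(p10) [-10.6 -10.1 -10. ] y [17.8 18.3 18.7]
tip x 114.35560669578678
```

```bash
python3 -c "
from h import *
plan((483,-98,100),4.5)
"
```

```text
t 5.325 tcp [518.9  35.3  78.6] yaw 6.42 tilt [0.0026 0.    ] gap 46.3 F [-0.3  0.7 -1.4]
shift [-0.2021  0.514  -0.0861] rows>= 2.2359938693629506 turn [ 0.0002 -0.0025  0.032 ] rows>= 0.17990538283794444
```

{"api": "step_arm", "payload": {"deltas": [[[-0.02,0.05,-0.02],[0,0,0.005]],[[-0.06,0.16,-0.04],[0,0,0.01]],[[-0.11,0.28,-0.06],[0,0,0.02]],[[-0.16,0.4,-0.086],[0,-0.002,0.03]],[[-0.2,0.51,-0.086],[0,-0.002,0.032]]]}}

```text
time: 5.95
tool_pos: [482.4, -99.1, 100.0]
ee_rot: [[0.997, 0.077, 0.0], [0.077, -0.997, -0.0], [0.0, 0.0, -1.0]]
force: [-0.4, 0.3, -1.9]
finger_gap: 46.2
```

```bash
python3 -c "
from h import *
plan((447,-230.5,100),2.4)
"
```

```text
t 5.95 tcp [482.4 -99.1 100. ] yaw 4.4 tilt [ 0.0001 -0.0002] gap 46.2 F [-0.4  0.3 -1.9]
shift [-1.814e-01  5.132e-01  2.000e-04] rows>= 2.1774904014020673 turn [ 0.0002 -0.0001  0.0333] rows>= 0.18700463433124181
```

{"api": "step_arm", "payload": {"deltas": [[[-0.04,0.12,0],[0,0,0.01]],[[-0.09,0.25,0],[0,0,0.02]],[[-0.14,0.38,0],[0,0,0.03]],[[-0.17,0.48,0],[0,0,0.033]],[[-0.181,0.513,0],[0,0,0.033]]]}}

```text
time: 6.58
tool_pos: [445.7, -232.4, 99.8]
ee_rot: [[0.999, 0.039, -0.001], [0.039, -0.999, -0.001], [-0.001, 0.001, -1.0]]
force: [-0.2, 0.4, -1.3]
finger_gap: 46.3
```

{"api": "step_arm", "payload": {"deltas": [[[0,0,0],[0,0,0]]]}}

```text
time: 6.7
tool_pos: [445.2, -232.6, 99.6]
ee_rot: [[0.999, 0.038, -0.001], [0.038, -0.999, -0.0], [-0.001, 0.0, -1.0]]
force: [0.8, -0.2, -1.1]
finger_gap: 46.4
```

```bash
python3 - <<'E'
from h import *
import pickle
plan((447,-230.5,100),2.4)
c=cam('wrist'); save(c,'w5.png');pickle.dump(c,open('w5.pkl','wb'))
c=cam('top'); save(c,'t5.png',(290,150,430,270),5)
E
```

```text
t 6.7 tcp [ 445.2 -232.6   99.6] yaw 2.17 tilt [-0.0014 -0.0005] gap 46.4 F [ 0.8 -0.2 -1.1]
shift [ 0.0074 -0.0081 -0.0018] rows>= 0.0444941234980032 turn [ 0.0004  0.0014 -0.0038] rows>= 0.022839879166374165
```

View pics/w5.png

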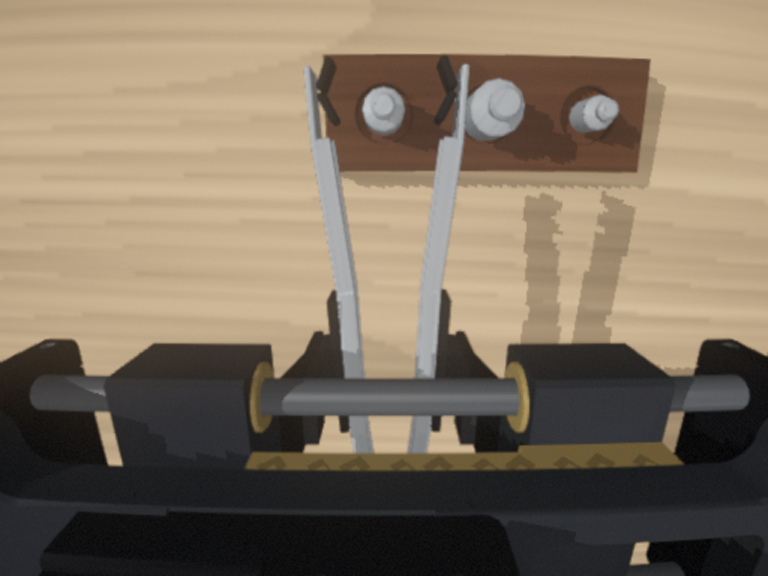

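View pics/t5.png

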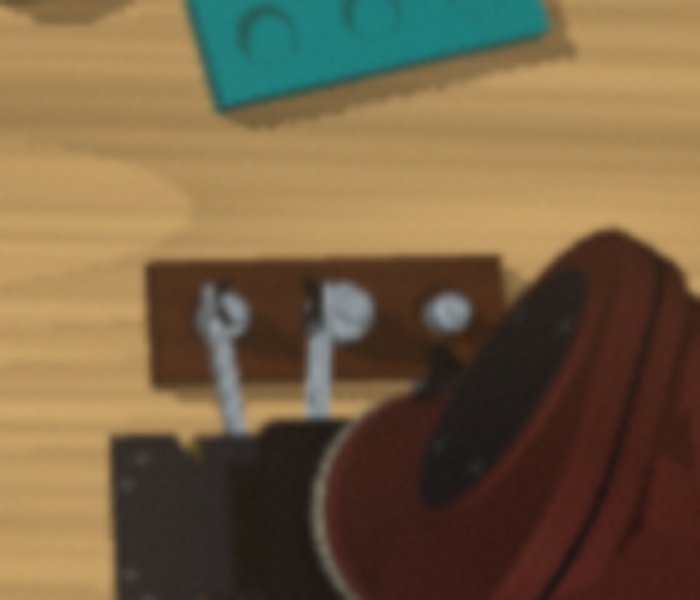

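```bash
python3 - <<'E'
from h import *
import pickle
c=pickle.load(open('w5.pkl','rb')); save(c,'w5z.png',(195,30,355,120),5)
E
```

```text
(no output)
```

View pics/w5z.png

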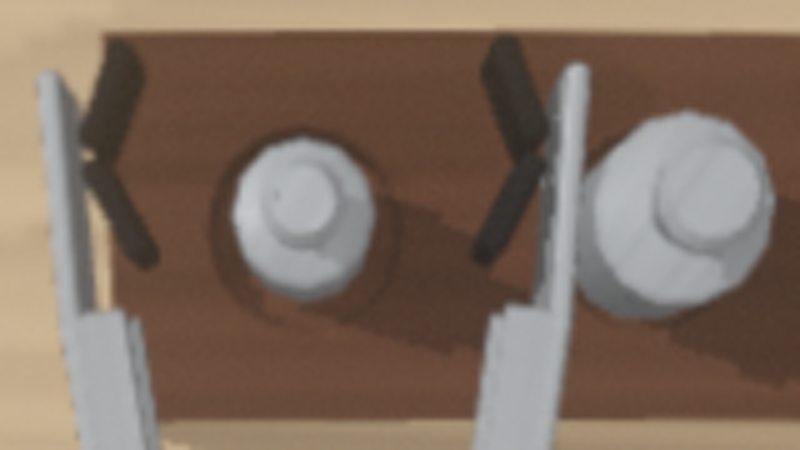

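```bash
cat >> h.py <<'E'
def zr(c,p,o,k,z): return ray(c,(np.array(p,float)+.5)/k-.5+np.array(o),z)[0]
E
python3 - <<'E'
from h import *
import pickle
c=pickle.load(open('w5.pkl','rb'))
f=lambda p,z: print(p,z,zr(c,p,(195,30),5,z).round(1))
f((300,198),50); f((304,208),37); f((303,226),18);
print('large');f((709,192),58)
print('jaw');f((317,153),110.6); f((143,75),110.6);f((158,262),110.6);f((483,75),110.6);f((474,258),110.6)
print('block'); f((105,35),18);f((800,35),18); f((162,415),18)
E
```

```text
(300, 198) 50 [ 553.2 -224.5   50. ]
(304, 208) 37 [ 553.8 -224.9   37. ]
(303, 226) 18 [ 553.7 -224.5   18. ]
large
(709, 192) 58 [ 555.3 -281.8   58. ]
jaw
(317, 153) 110.6 [ 548.3 -227.4  110.6]
(143, 75) 110.6 [ 555.2 -209.5  110.6]
(158, 262) 110.6 [ 537.1 -211.2  110.6]
(483, 75) 110.6 [ 556.5 -244.   110.6]
(474, 258) 110.6 [ 538.8 -244.2  110.6]
block
(105, 35) 18 [ 582.2 -191.2   18. ]
(800, 35) 18 [ 587.2 -304.9   18. ]
(162, 415) 18 [ 522.1 -201.2   18. ]
```

```bash
python3 -c "
from h import *
plan((450,-230,58),2.4)
"
```

```text
t 6.8 tcp [ 445.6 -231.7   99.6] yaw 2.26 tilt [-0.0013 -0.0002] gap 46.0 F [ 0.2  0.8 -0.6]
shift [ 0.0179 -0.0063  0.1663] rows>= 0.6695656149195048 turn [ 0.0002  0.0013 -0.0023] rows>= 0.014694851864275528
```

{"api": "step_arm", "payload": {"deltas": [[[0.018,-0.007,0.04],[0,0.001,-0.002]],[[0.018,-0.007,0.08],[0,0.001,-0.002]],[[0.018,-0.007,0.13],[0,0.001,-0.002]],[[0.018,-0.007,0.166],[0,0.001,-0.002]],[[0.018,-0.007,0.166],[0,0.001,-0.002]]]}}

```text
time: 7.42
tool_pos: [449.3, -229.7, 57.2]
ee_rot: [[0.999, 0.041, -0.002], [0.041, -0.999, -0.0], [-0.002, 0.0, -1.0]]
force: [0.6, -0.5, -0.4]
finger_gap: 46.4
```

```bash
python3 - <<'E'
from h import *
import pickle
plan((450,-230,24.5),2.4)
c=cam('wrist'); save(c,'w6.png',(195,20,355,120),5);pickle.dump(c,open('w6.pkl','wb'))
c=cam('side'); save(c,'s6.png',(180,200,350,340),4.5)
E
```

```text
t 7.425 tcp [ 449.3 -229.7   57.2] yaw 2.36 tilt [-0.0021 -0.0002] gap 46.4 F [ 0.6 -0.5 -0.4]
shift [0.0031 0.0011 0.1306] rows>= 0.5226950942780609 turn [ 0.0001  0.002  -0.0006] rows>= 0.01168772646562996
```

View pics/w6.png

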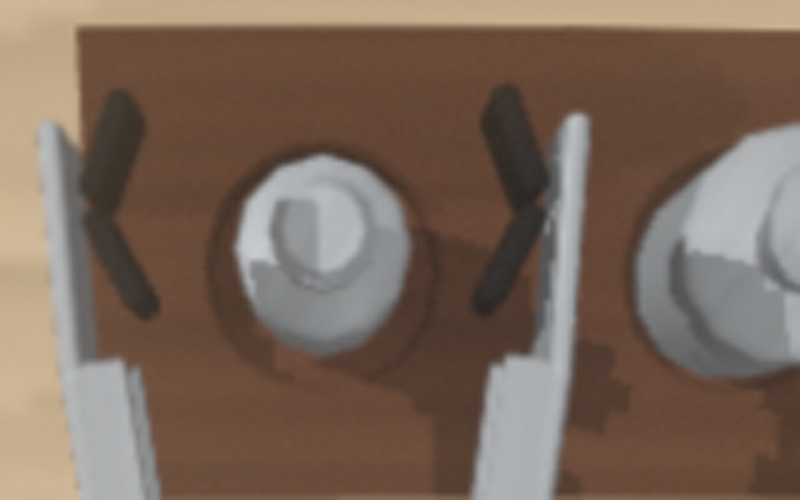

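View pics/s6.png

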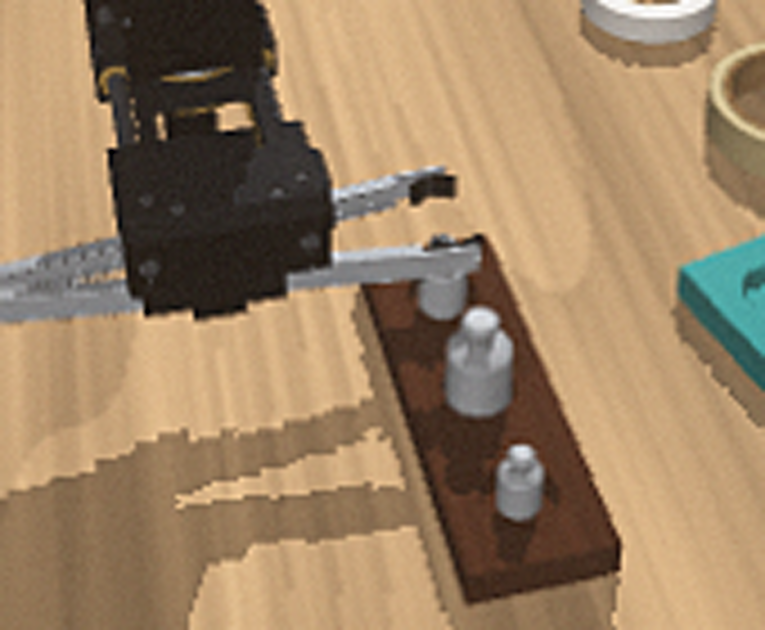

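```bash
python3 - <<'E'
from h import *
import pickle
c=pickle.load(open('w6.pkl','rb'))
f=lambda p,z: print(p,z,zr(c,p,(195,20),5,z).round(1))
f((321,231),50); f((323,250),37)
j=57.2-2.5+13
print('jaw');f((317,203),j); f((143,125),j);f((158,312),j);f((483,120),j);f((474,308),j)
E
```

```text
(321, 231) 50 [ 552.7 -224.6   50. ]
(323, 250) 37 [ 552.6 -224.8   37. ]
jaw
(317, 203) 67.7 [ 552.5 -224.2   67.7]
(143, 125) 67.7 [ 559.3 -206.2   67.7]
(158, 312) 67.7 [ 541.2 -208.    67.7]
(483, 120) 67.7 [ 561.1 -240.8   67.7]
(474, 308) 67.7 [ 542.9 -241.1   67.7]
```

{"api": "step_arm", "payload": {"deltas": [[[0.004,0.002,0.03],[0,0.002,0]],[[0.004,0.002,0.06],[0,0.002,0]],[[0.004,0.002,0.1],[0,0.002,0]],[[0.004,0.002,0.13],[0,0.002,0]],[[0.004,0.002,0.13],[0,0.002,0]]]}}

```text
time: 8.15
tool_pos: [450.4, -230.4, 24.9]
ee_rot: [[0.999, 0.041, 0.0], [0.041, -0.999, -0.0], [0.0, 0.0, -1.0]]
force: [0.5, -0.4, -1.5]
finger_gap: 46.5
```

```bash
python3 - <<'E'
from h import *
import pickle
plan((450,-230,24.5),2.4)
c=cam('wrist'); save(c,'w7.png',(195,20,355,120),5);pickle.dump(c,open('w7.pkl','wb'))
c=cam('side'); save(c,'s7.png',(180,200,350,340),4.5)
E
```

```text
t 8.15 tcp [ 450.4 -230.4   24.9] yaw 2.35 tilt [ 0.0002 -0.0002] gap 46.5 F [ 0.5 -0.4 -1.5]
shift [-0.0014 -0.0017  0.0015] rows>= 0.01059792351044403 turn [ 0.0002 -0.0002 -0.0008] rows>= 0.004842033642451183
```

View pics/w7.png

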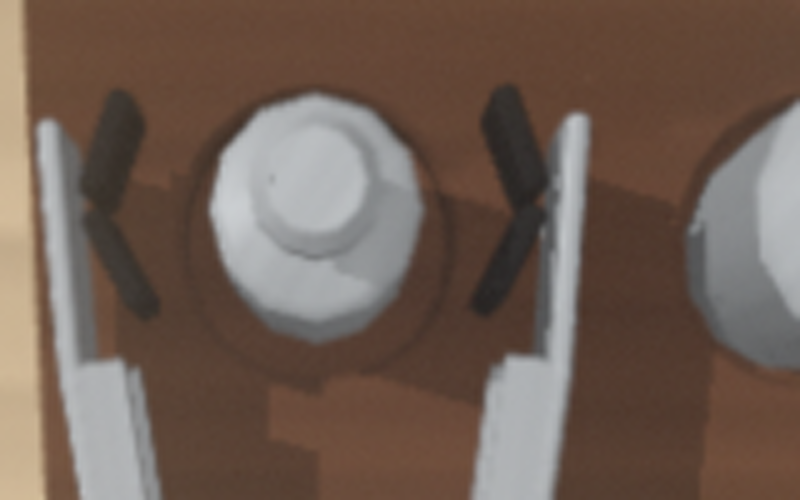

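View pics/s7.png

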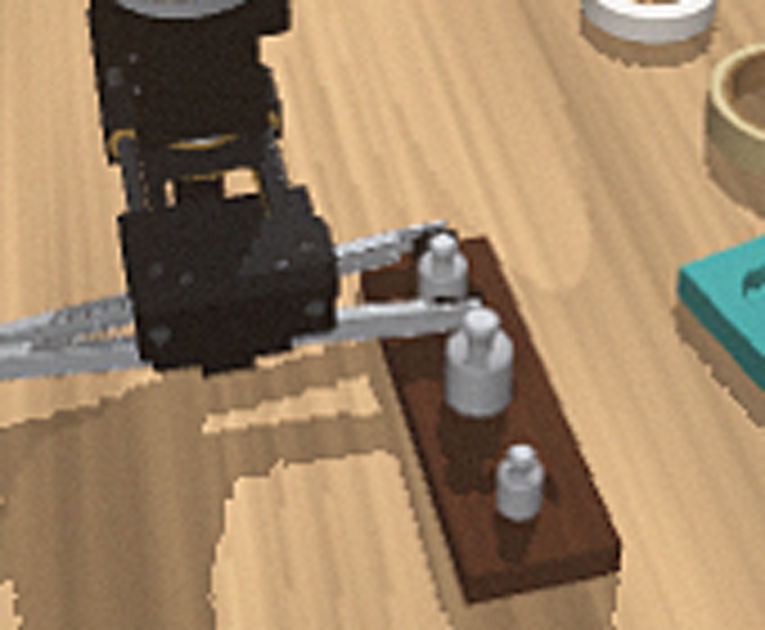

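{"api": "step_arm", "payload": {"deltas": [[[0,0,0],[0,0,0]],[[0,0,0],[0,0,0]],[[0,0,0],[0,0,0]],[[0,0,0],[0,0,0]],[[0,0,0],[0,0,0]]], "grip": 0.3, "squeeze": 45}}

```text
time: 8.88
tool_pos: [451.1, -230.7, 25.7]
ee_rot: [[0.999, 0.041, 0.002], [0.041, -0.999, -0.001], [0.002, 0.001, -1.0]]
force: [0.4, -0.6, -1.2]
finger_gap: 35.3
```

{"api": "step_arm", "payload": {"deltas": [[[0,0,0],[0,0,0]],[[0,0,0],[0,0,0]],[[0,0,0],[0,0,0]]]}}

```text
time: 9.25
tool_pos: [451.1, -230.7, 25.7]
ee_rot: [[0.999, 0.041, 0.002], [0.041, -0.999, -0.001], [0.002, 0.001, -1.0]]
force: [-0.0, -0.1, -0.8]
finger_gap: 35.6
```

```bash
python3 - <<'E'
from h import *
import pickle
plan((450,-230,24.5),2.4)
c=cam('wrist'); save(c,'w8.png',(195,20,355,120),5);pickle.dump(c,open('w8.pkl','wb'))
E
```

```text
t 9.25 tcp [ 451.1 -230.7   25.7] yaw 2.35 tilt [ 0.0019 -0.0005] gap 35.6 F [-0.  -0.1 -0.8]
shift [-0.0044 -0.003   0.0048] rows>= 0.028593567996517463 turn [ 0.0006 -0.0018 -0.0008] rows>= 0.011296599358068218
```

View pics/w8.png

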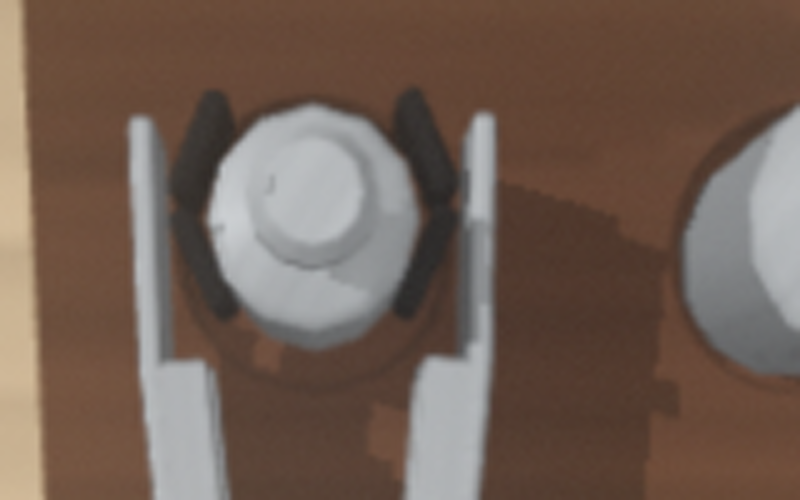

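{"api": "step_arm", "payload": {"deltas": [[[0,0,-0.02],[0,-0.002,0]],[[0,0,-0.05],[0,-0.002,0]],[[0,0,-0.09],[0,-0.002,0]],[[0,0,-0.13],[0,-0.002,0]],[[0,0,-0.16],[0,-0.002,0]]]}}

```text
time: 9.93
tool_pos: [451.3, -230.7, 66.6]
ee_rot: [[0.999, 0.041, 0.001], [0.041, -0.999, -0.001], [0.001, 0.001, -1.0]]
force: [0.3, -1.0, -1.5]
finger_gap: 35.4
```

{"api": "step_arm", "payload": {"deltas": [[[0,0,-0.05],[0,0,0]],[[0,0,-0.12],[0,0,0]],[[0,0,-0.2],[0,0,0]],[[0,0,-0.26],[0,0,0]],[[0,0,-0.3],[0,0,0]]]}}

```text
time: 10.55
tool_pos: [451.5, -230.7, 142.8]
ee_rot: [[0.999, 0.041, 0.002], [0.041, -0.999, -0.001], [0.001, 0.001, -1.0]]
force: [0.2, 0.3, -2.0]
finger_gap: 35.8
```

```bash
python3 - <<'E'
from h import *
import pickle
plan((450,-230,140),2.4)
c=cam('wrist'); save(c,'w9.png');pickle.dump(c,open('w9.pkl','wb'))
c=cam('side'); save(c,'s9.png',(150,150,350,340),3.7)
E
```

```text
t 10.55 tcp [ 451.5 -230.7  142.8] yaw 2.36 tilt [ 0.0015 -0.0005] gap 35.8 F [ 0.2  0.3 -2. ]
shift [-0.0059 -0.0032  0.011 ] rows>= 0.051483870888021664 turn [ 0.0006 -0.0014 -0.0007] rows>= 0.009523875665698357
```

View pics/w9.png

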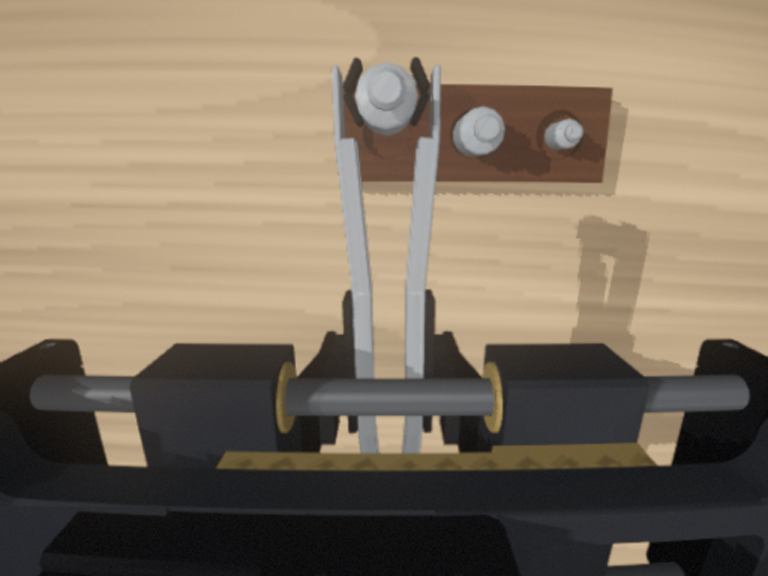

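View pics/s9.png

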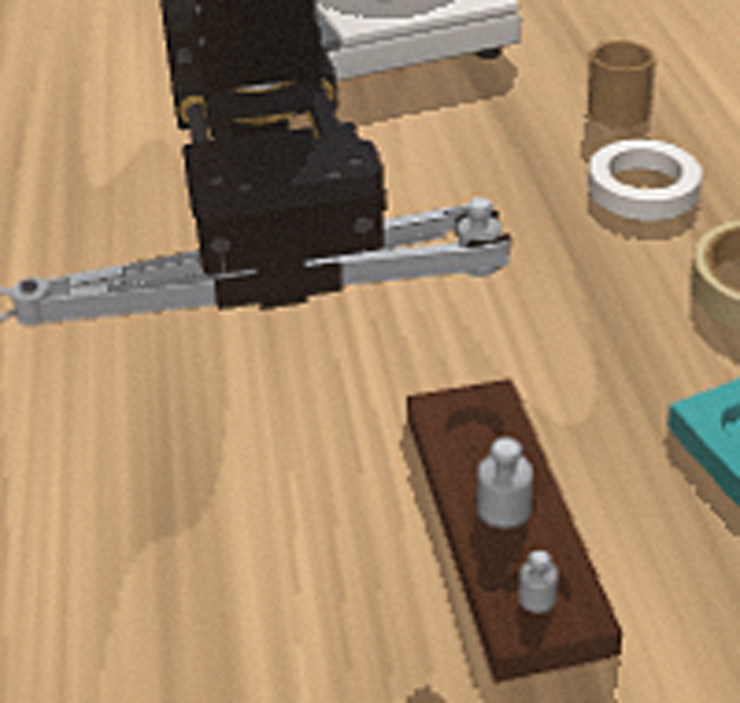

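```bash
python3 - <<'E'
from h import *
import pickle
c=pickle.load(open('w9.pkl','rb')); s=state()
save(c,'w9z.png',(205,30,310,110),7)
T=toolcloud(c); P=cloud(c)
m=(T[...,0]>80)&(T[...,0]<125)&(abs(T[...,1])<12)&(T[...,2]<10)&(T[...,2]>-60)
k=m&(T[...,2]<np.nanpercentile(T[m][:,2],2)+3)
print('knob top z tool',np.median(T[k][:,2]),'ctr',T[k].mean(0),k.sum())
plan((468,-71,142),10)
E
```

```text
knob top z tool -22.923054221500735 ctr [101.65564929  -1.63717912 -22.91763525] 573
t 10.65 tcp [ 451.8 -230.8  142.7] yaw 2.36 tilt [ 0.0022 -0.0006] gap 36.1 F [ 0.1 -1.4 -1.4]
shift [ 0.091  -0.636   0.0024] rows>= 2.5700779040079698 turn [ 0.0008 -0.0021 -0.1273] rows>= 0.7141041172780914
```

View pics/w9z.png

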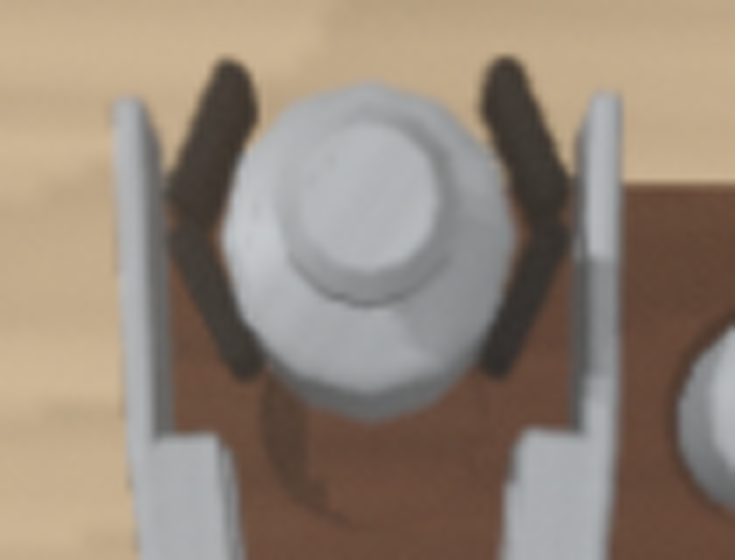

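{"api": "step_arm", "payload": {"deltas": [[[0.01,-0.06,0],[0,0,-0.01]],[[0.025,-0.18,0],[0,0,-0.03]],[[0.045,-0.32,0],[0,0,-0.06]],[[0.07,-0.48,0],[0,0,-0.09]],[[0.09,-0.64,0],[0,-0.002,-0.127]]]}}

```text
time: 11.28
tool_pos: [467.2, -67.7, 142.0]
ee_rot: [[0.984, 0.176, -0.001], [0.176, -0.984, -0.001], [-0.001, 0.001, -1.0]]
force: [1.6, -0.3, -1.2]
finger_gap: 35.5
```

```bash
python3 -c "
from h import *
plan((485,90,142),18)
"
```

```text
t 11.275 tcp [467.2 -67.7 142. ] yaw 10.11 tilt [-0.0008 -0.0008] gap 35.5 F [ 1.6 -0.3 -1.2]
shift [ 1.809e-01 -6.084e-01 -5.000e-04] rows>= 2.5389125579209835 turn [ 0.0006  0.0009 -0.1315] rows>= 0.737441622264756
```

{"api": "step_arm", "payload": {"deltas": [[[0.036,-0.12,0],[0,0,-0.026]],[[0.072,-0.24,0],[0,0,-0.052]],[[0.108,-0.365,0],[0,0,-0.079]],[[0.144,-0.487,0],[0,0,-0.105]],[[0.18,-0.608,0],[0,0.001,-0.131]]]}}

```text
time: 11.9
tool_pos: [485.0, 91.9, 141.8]
ee_rot: [[0.951, 0.31, 0.0], [0.31, -0.951, -0.001], [-0.0, 0.001, -1.0]]
force: [0.5, 0.1, -2.4]
finger_gap: 35.5
```

```bash
python3 -c "
from h import *
plan((503,247,140),25)
"
```

```text
t 11.9 tcp [485.   91.9 141.8] yaw 18.07 tilt [ 0.0002 -0.0007] gap 35.5 F [ 0.5  0.1 -2.4]
shift [ 0.2609 -0.5674  0.0068] rows>= 2.4982926977070474 turn [ 7.000e-04  1.000e-04 -1.155e-01] rows>= 0.6479225198772344
```

{"api": "step_arm", "payload": {"deltas": [[[0.06,-0.13,0],[0,0,-0.026]],[[0.12,-0.27,0],[0,0,-0.052]],[[0.18,-0.4,0],[0,0,-0.079]],[[0.23,-0.51,0.005],[0,0,-0.105]],[[0.26,-0.567,0.007],[0,0,-0.115]]]}}

```text
time: 12.52
tool_pos: [502.6, 249.3, 139.5]
ee_rot: [[0.905, 0.425, -0.0], [0.425, -0.905, -0.001], [-0.001, 0.001, -1.0]]
force: [-0.2, -0.1, -2.1]
finger_gap: 35.8
```

```bash
python3 - <<'E'
from h import *
import pickle
plan((503,247,109),25)
c=cam('wrist'); save(c,'w10.png');pickle.dump(c,open('w10.pkl','wb'))
c=cam('top'); save(c,'t10.png')
pickle.dump(c,open('t10.pkl','wb'))
E
```

```text
t 12.525 tcp [502.6 249.3 139.5] yaw 25.14 tilt [-0.0003 -0.001 ] gap 35.8 F [-0.2 -0.1 -2.1]
shift [-0.0023  0.0088  0.1219] rows>= 0.48899863231391216 turn [0.0008 0.0007 0.0024] rows>= 0.014478895082947623
```

View pics/w10.png

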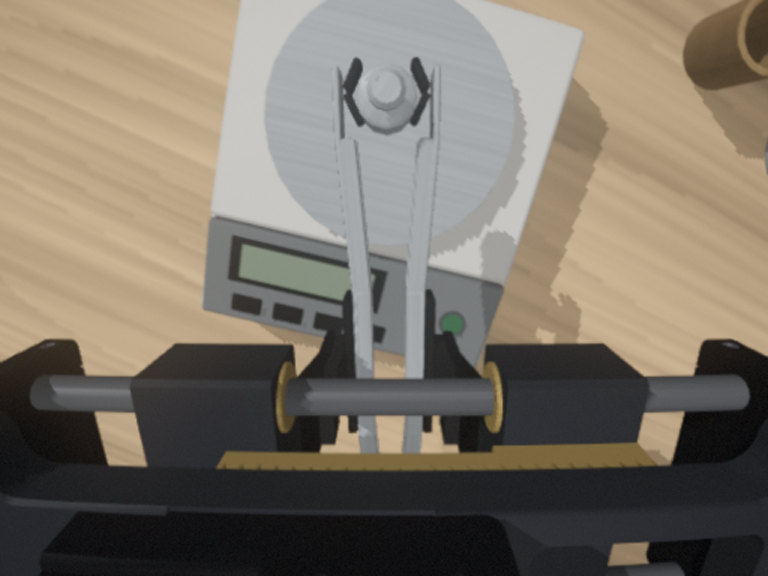

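View pics/t10.png

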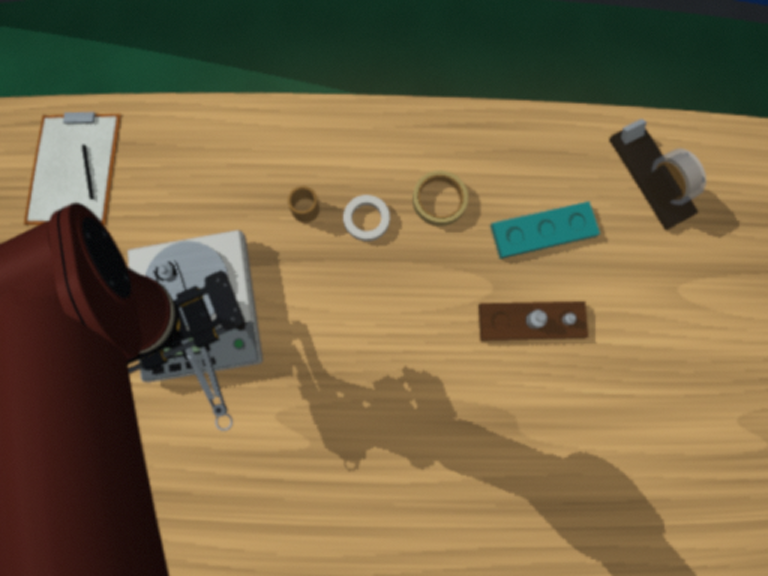

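```bash
python3 - <<'E'
from h import *
from scipy.optimize import least_squares
import pickle
c=pickle.load(open('w10.pkl','rb')); P=cloud(c); z=P[...,2]
m=((abs(z-62)<4)&(P[...,0]>450)).astype(np.uint8); m=cv2.morphologyEx(m,cv2.MORPH_OPEN,np.ones((3,3),np.uint8))
print('pan z',np.median(z[m>0]))
cs,_=cv2.findContours(m,cv2.RETR_EXTERNAL,cv2.CHAIN_APPROX_NONE); k=max(cs,key=cv2.contourArea)[:,0]
X=P[k[:,1],k[:,0]][:,:2]; X=X[(k[:,1]>4)]
f=lambda p:np.hypot(X[:,0]-p[0],X[:,1]-p[1])-p[2]
r=least_squares(f,[594,291,70],loss='soft_l1',f_scale=1); print('pan depth fit',r.x, np.median(abs(r.fun)))
s=lambda p,z: zr(c,p,(0,0),1.5,z)
E=np.array([s(p,62) for p in ((265,110),(515,115),(388,246),(290,188))]); X=E[:,:2]
r=least_squares(f,[594,291,70]); print('pan rgb',r.x)
print('knob',s((387,90),139.5-14+37.5),'tcp now',state()['tool_pos'])
E
```

```text
pan z 61.82441371063399
pan depth fit [579.56577266 286.91012486  54.12797277] 14.41198804498513
pan rgb [596.68847978 292.98768018  69.0016188 ]
knob [593.80424146 293.54448692 163.        ] tcp now [502.77263535 248.51991163 139.54287477]
```

```bash
python3 -c "
from h import *
plan((504.2,247.3,109),25)
"
```

```text
t 12.625 tcp [502.8 248.5 139.5] yaw 25.1 tilt [-0.     -0.0011] gap 35.8 F [-0.5 -0.1 -1.8]
shift [0.0032 0.0067 0.1222] rows>= 0.4896085629673654 turn [0.0009 0.0005 0.0016] rows>= 0.010774675204341035
```

{"api": "step_arm", "payload": {"deltas": [[[0.003,0.007,0.02],[0,0,0]],[[0.003,0.007,0.05],[0,0,0]],[[0.003,0.007,0.08],[0,0,0]],[[0.003,0.007,0.11],[0,0,0]],[[0.003,0.007,0.122],[0,0,0]]]}}

```text
time: 13.25
tool_pos: [503.9, 246.9, 108.3]
ee_rot: [[0.906, 0.424, -0.001], [0.424, -0.906, -0.002], [-0.001, 0.001, -1.0]]
force: [1.0, 0.8, -2.1]
finger_gap: 35.5
```

{"api": "step_arm", "payload": {"deltas": [[[0,0,0],[0,0,0]],[[0,0,0],[0,0,0]],[[0,0,0],[0,0,0]],[[0,0,0],[0,0,0]]]}}

```text
time: 13.75
tool_pos: [504.0, 247.0, 108.5]
ee_rot: [[0.906, 0.424, -0.001], [0.424, -0.906, -0.001], [-0.001, 0.001, -1.0]]
force: [0.8, 0.9, -2.1]
finger_gap: 35.8
```

```bash
python3 - <<'E'
from h import *
import pickle
plan((504.2,247.3,109),25)
c=cam('wrist'); save(c,'w11.png')
T=toolcloud(c)
m=(T[...,0]>80)&(T[...,0]<125)&(abs(T[...,1])<12)&(T[...,2]<10)&(T[...,2]>-60)
k=m&(T[...,2]<np.nanpercentile(T[m][:,2],2)+3)
R=np.array(state()['ee_rot']);print('knob tool',T[k].mean(0),'world',R@T[k].mean(0)+state()['tool_pos'])
c=cam('side'); save(c,'s11.png',(170,80,330,200),4.8)
plan((504.2,247.3,109),25)
E
```

```text
t 13.75 tcp [504.  247.  108.5] yaw 25.09 tilt [-0.0005 -0.0014] gap 35.8 F [ 0.8  0.9 -2.1]
shift [ 0.0013 -0.0008 -0.0019] rows>= 0.00974722343454751 turn [0.001  0.001  0.0015] rows>= 0.011423281251875495
knob tool [102.13204351  -1.47990005 -22.8200921 ] world [595.83220916 291.69043599 131.20166128]
t 13.85 tcp [503.9 247.  108.4] yaw 25.09 tilt [-0.0007 -0.0014] gap 35.7 F [ 0.2  0.4 -1.7]
shift [ 0.0016 -0.0006 -0.0022] rows>= 0.011272385928533687 turn [0.001  0.0012 0.0015] rows>= 0.011839127143850204
```

View pics/w11.png

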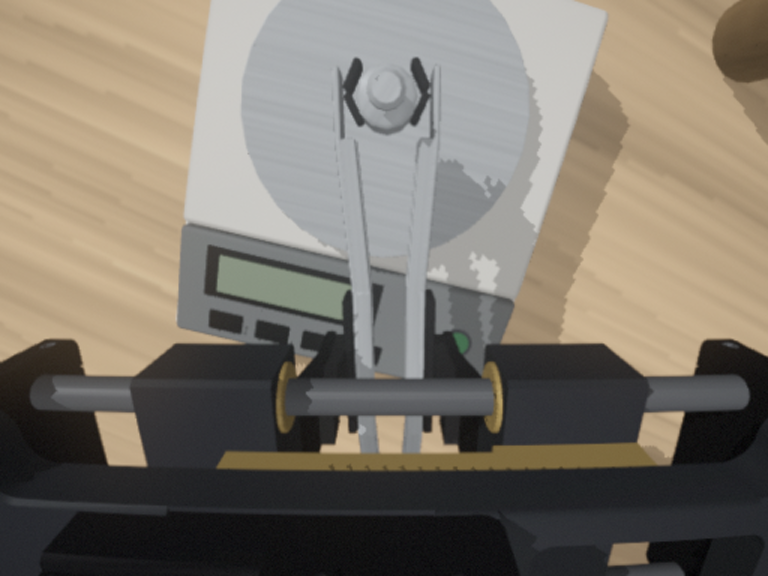

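View pics/s11.png

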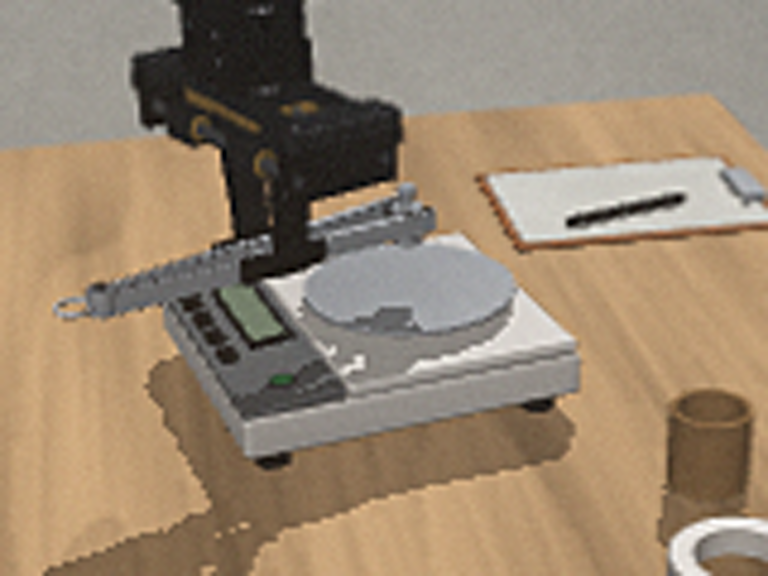

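```bash
python3 -c "
from h import *
print(hand_in())"
```

```text
the job is handed in; nothing more can be done
None
```

I picked up the tongs and took the middle-sized weight from the +y end of the dark block with the jaws alone. I handed the job in at about 14 s of the 48 s, with the weight held upright over the scale pan.

**Position:** The last wrist view put the weight's axis at about (595.8, 291.7) mm. My pan-centre estimates were (594.4, 291.4) from the top camera and (596.7, 293.0) from the wrist camera, so it should be within about 2 mm of centre. One other fit of the pan, from the depth map, gave about (580, 287); I threw it out because the tongs covered part of the pan.

**Height and grip:** The weight's underside is about 31 mm above the pan. The plate gap held at 35.5–35.8 mm after closing, close to the expected 36 mm, and the tongs looked level, with the jaw tops at the same height on both sides before the weight was gripped.

**Other objects:** The large and small weights are still in their wells, the rolls look unmoved, and the last pictures and force readings show no contact with the scale.

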